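# Push the dish carrier round the L-slot into the reading place

### The arm

A 7-joint arm with a two-finger parallel gripper is mounted at the origin on a cart in front of the work surface, level with it; the furniture and walls round the work are solid. World frame = base frame: x ahead of the robot, y to its left, z up, the work surface at z = 0. Lengths are in m, angles in rad, forces in N, time in s.
With the tool pointing down it reaches from about 0.35 to 0.9 m from the base axis. Payload 7.2 kg.
Tool frame: the origin (TCP) lies between the finger pads; the fingertips stand 19 mm ahead of it and the grasp point (between the pads) is the TCP; z points along the fingers, y is the line along which they close (so a half turn about z gives the same grasp; the last joint's range is limited). The gripper opens to 88 mm and grips with 3 to 60 N. Pads are 20 mm wide; open, the fingers measure 115 mm over their backs; the gripper's body (75 mm by 178 mm) begins 61 mm behind the grasp point.
Start: joints at [-1.241, 0.411, -0.013, 1.596, 0.006, 1.134, -0.082], TCP at [0.242, 0.576, 0.242] pointing down, gripper open.
Joint ranges: [-2.95, 2.95], [-0.29, 1.99], [-1.47, 1.44], [0.14, 2.54], [-1.03, 4.17], [0.13, 1.85], [-2.86, 2.86]. Speed limits (rad/s): [2.39, 2.39, 3.01, 3.01, 3.14, 3.14, 3.14].

### API

Orientations are given as a unit quaternion [x, y, z, w].
In Python, from plant import manip gives the robot as it stands. The module is installed in compiled form; this text tells all that it offers.
- The arm moves only by the tool jog_arm, never from a script. Its argument "series" is a list of rows, each an object of numbers: "x", "y", "z": the shift along the tool's x, y, z in m; "spin": the turn about the tool's z in rad. A call has exactly 10 rows; each row shifts and turns the commanded pose from where the row before left it, along the tool's axes as they then stand; what a row does not reach is not made up. A row lasts 1/12 s, in which the tool goes at most 41.7 mm and 7.16 degrees, less where a joint would pass 70% of its speed; a pose out of reach is approached as far as the arm can. A call is refused whole if a number of a shift passes 0.0417 or a number of a turn 0.125, either way. A call with a gripper value outside its range is refused whole. "hand" is the closure in counts, from 0 (fully open) to 255 (shut), set as the call begins (left out, the last holds). The fingers move at their own pace and stop on an object; the grip force is fixed at half the most. Time passes only in rows, so rows that do not move let the fingers close, or fill a call up. It gives the time, the measured TCP pose, the force, the opening and the grip force at its end, in the units of the state.
- manip.get_state(): the state, without advancing time (a new reading comes with each control period).
- manip.camera(name): name is "scene" or "top"; returns (picture, depth): 384x512x3 uint8, red, green, blue; 384x512 float32, m along the optical axis (not along the pixel's ray), 0 where there is no reading.
- manip.camera_info(name): a dict with "vfov" (degrees; the focal length in pixels is half the picture's height over the tangent of half this angle, whatever the lens; pixels are square), "cx", "cy" (the principal point, pixels), "k1" (the pictures are not rectified: a ray, as slopes to the right and down, at radius r is drawn at 1 + k1 r^2 times it, then the intrinsics apply), "cam_to_world" (4x4, takes a point from camera to world coordinates). Camera axes: x right, y down, z forward; pixel columns grow to the right and rows downward; lengths in m; the calibration is good to about 2 mm. A picture is of the moment at which its call begins. camera_info takes no time and is no camera call.
- manip.hand_in(): hands the job in; it is judged then, once.
The state is a dict: "t": time; "joint_pos": joint angles; "joint_velocities": joint speeds; "effort": joint torques, N m; "ee_pos": TCP position; "ee_rot": TCP orientation; "force": force on the tool from outside, world axes, zero at the start; "ft_torque": the same for the moment, N m; "gripper_width": finger opening in m; "grip_force": force on a finger pad.
Only numpy, scipy, OpenCV 4.12 (cv2) and the standard library are available. Lean on these libraries where they do the work, as an engineer would, in place of code of your own. Each camera call takes 0.05 s, during which the arm holds its last target. There are 200 camera calls.

### The job

Push the orange dish carrier along the L-shaped slot of the transfer stage, round the corner, and on until it is fully home at the end of the second leg, inside the green ring. Push only on the outside of the carrier with the fingertips: keep it flat on the stage without lifting it, and do not touch the dish that rides in it. Leave the amber vial, the pink carton and the blue cap where they stand.

Things in the scene. Friction and masses are not known exactly. Their poses are not given: they have to be found in the camera images.
- stage: Fixed aluminium plate with grey rim, 206 x 186 mm, flush top 20 mm above the worktop. Origin: centre of its underside, z up. A dark L-shaped slot, 16 mm wide, 14 mm deep, is cut into the top: first leg along the stage's +x from slot_start to slot_corner (90 mm), second along its -y from slot_corner to slot_end (70 mm). A flush green ring, 84 mm diameter, is centred on slot_end.
- slot_start (a point): Point on the stage's top face, on the slot's centre line, where the carrier's centre is when its pin touches the closed end of the first leg.
- slot_corner (a point): Point on the stage's top face where the centre lines of the two legs meet (the slot goes no farther along +x than 2 mm of play).
- slot_end (a point): Point on the stage's top face where the carrier's centre is when its pin touches the closed end of the second leg: fully home.
- carrier: Loose orange disc, 76 mm diameter, 17 mm high, 0.6 to 0.84 kg, lying on the stage. Origin: centre of its underside, z up; it may turn freely. A pin below its centre (12 mm diameter, 12 mm long) runs in the slot with 2 mm play each side. Starts in the first half of the first leg. Slides at 2 to 6 N, nothing springs it back; stays flat if pushed low, may tip if pushed over 12 N against a slot end.
- dish: Loose closed pink Petri dish, 57 mm diameter, 13 mm high, lying in the carrier's recess (60 mm wide, 7 mm deep, floor 10 mm above the carrier's underside), so its top is 6 mm above the carrier's rim. Origin at the centre of its underside. Not to be touched.
- vial: Bystander: amber vial with white cap, 22 mm diameter, 44 mm high, standing loose on the worktop in front of the stage's -x edge. Origin at the centre of its underside.
- carton: Bystander: pink carton, 55 x 75 x 24 mm, loose on the worktop beside the stage's +y edge, near its -x end. Origin at the centre of its underside.
- blue_cap: Bystander: blue screw cap, 35 mm diameter, 14 mm high, loose on the worktop in front of the stage's -x edge. Origin at the centre of its underside.
Things that resemble listed ones, but are neither listed nor needed, are in the scene too. Of the things that look like the carrier, the middle-sized one is meant.

How it is judged:
By the outcome, as a careful person would: the job done as asked, in the order asked, and still so for the second after the job is handed in, with the robot touching nothing.
It also fails if it takes over 51 s, if anything falls off the work surface, if the arm or the gripper's body presses on something with over 40 N, if the wrist force passes 120 N, or if a joint passes its speed limit or range.

## Working session

There is one attempt and no reset: what is moved stays moved. The work goes in short steps, Python scripts to look and compute and a tool call to move; the robot and the scene stay as the last step left them, time stands still between calls to the robot, and variables do not carry over. Pictures are saved under pics/ and viewed, at most 10 in all, crops included, and the job is handed in when it is done.

Besides the shell and the picture viewer there is one more tool, called as name(argument=value, ...) on one line, values as JSON. jog_arm: Moves the arm, as the interface text tells. Its arguments: {"type":"object","properties":{"series":{"type":"array","items":{"type":"object","properties":{"x":{"type":"number"},"y":{"type":"number"},"z":{"type":"number"},"spin":{"type":"number"}}}},"hand":{"type":"number"}},"required":["series"]}

```bash
mkdir -p pics
cat > h.py <<'E'
import numpy as np, cv2
from plant import manip
def snap(n):
    im,d=manip.camera(n); return im,d
def ray(n,u,v):
    I=manip.camera_info(n); f=192/np.tan(np.radians(I['vfov'])/2)
    K=np.array([[f,0,I['cx']],[0,f,I['cy']],[0,0,1.]])
    s=cv2.undistortPoints(np.array([[[u,v]]],float),K,np.array([I['k1'],0,0,0.]))[0,0]
    T=np.array(I['cam_to_world']); return T[:3,3],T[:3,:3]@np.array([s[0],s[1],1])
def onplane(n,u,v,z):
    o,d=ray(n,u,v); return o+d*(z-o[2])/d[2]
def bydepth(n,u,v,D):
    o,d=ray(n,u,v); return o+d*D[int(v),int(u)]
E
python3 - <<'E'
from h import *
for n in('scene','top'):
    im,d=snap(n); cv2.imwrite(f'pics/{n}0.png',im[:,:,::-1]); np.savez(f'pics/{n}0.npz',im=im,d=d)
    I=manip.camera_info(n); print(n,I['vfov'],I['k1'],np.round(I['cam_to_world'],3))
s=manip.get_state(); print(s['t'],s['ee_pos'],s['ee_rot'],s['force'],s['gripper_width'])
E
```

```text
scene 54.792436558688635 -0.017973856952872656 [[-0.536 -0.499  0.681 -0.079]
 [-0.844  0.301 -0.444  0.671]
 [ 0.016 -0.813 -0.582  0.581]
 [ 0.     0.     0.     1.   ]]
top 42.28850846663466 0.027755047489349347 [[-0.019 -0.984  0.179  0.38 ]
 [-1.     0.022  0.01   0.258]
 [-0.014 -0.179 -0.984  1.097]
 [ 0.     0.     0.     1.   ]]
0.1 [0.24198272 0.57580445 0.24090376] [ 1.97578019e-01  9.80286899e-01 -7.14670353e-04 -1.04597918e-04] [ 0.68116345 -0.39419514  0.53566168] 0.08768902463567232
```

View pics/scene0.png

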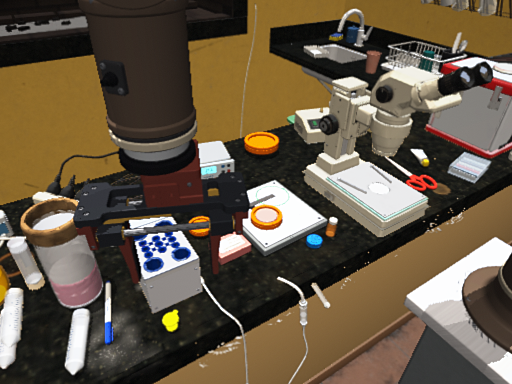

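View pics/top0.png

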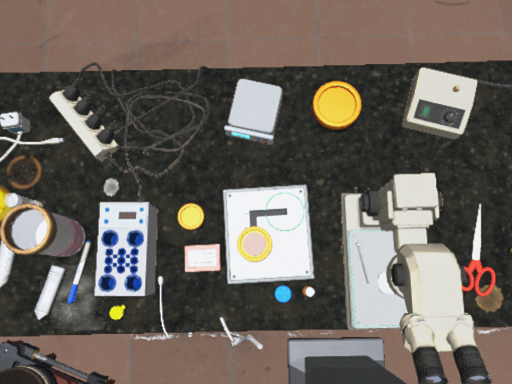

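The scene view shows the stage at (285,215) with the carrier at (266,215). The top view shows the stage at (268,235), the carrier at (254,244) and the slot going up to (253,213), then right into the green ring at (285,211). The vial is at (309,292), the cap at (283,294) and the carton at (202,258).

Three things in the top view could be taken for the carrier: the small disc at (190,216), the large one at (337,105), and the one on the stage at (254,244). The one on the stage is middle-sized, so I choose it and check it in a crop.

Run:
```python
from h import *
Z=np.load('pics/top0.npz'); im,d=Z['im'],Z['d']
cv2.imwrite('pics/crop0.png',cv2.resize(im[175:310,160:330,::-1],None,fx=4.4,fy=4.4,interpolation=cv2.INTER_CUBIC))
hsv=cv2.cvtColor(im,cv2.COLOR_RGB2HSV)
def comps(m,zs,name,minA=40):
    k,l,s,c=cv2.connectedComponentsWithStats(m.astype(np.uint8))
    for i in range(1,k):
        if s[i,4]>=minA:
            print(name,np.round(c[i],1),s[i],np.round(onplane('top',*c[i],zs),4))
roi=np.zeros(d.shape,bool); roi[170:310,160:330]=1
H,S,V=[hsv[...,i].astype(int) for i in range(3)]
print('orange'); 
m=((H>12)&(H<32)&(S>130)&(V>120))
k,l,s,c=cv2.connectedComponentsWithStats(m.astype(np.uint8))
for i in range(1,k):
    if s[i,4]>200:
        cs,_=cv2.findContours((l==i).astype(np.uint8),cv2.RETR_EXTERNAL,cv2.CHAIN_APPROX_NONE)
        e=cv2.minEnclosingCircle(cs[0]); (u,v),r=e
        p=onplane('top',u,v,.037);q=onplane('top',u+r,v,.037)
        print(np.round(e[0],1),np.round(r,1),np.round(p,4),'diam',2*np.linalg.norm(p-q), 'depthz',bydepth('top',u,v,d)[2])
comps(roi&(H>40)&(H<95)&(S>25)&(V>100),.02,'green',10)
comps(roi&(V<100)&(d>0)&(np.arange(384)[:,None]>190)&(np.arange(384)[:,None]<280)&(np.arange(512)[None]>230)&(np.arange(512)[None]<305),.02,'slot')
comps(roi&(H>95)&(H<125)&(S>150)&(V>120),.014,'blue')
# stage outline
m=roi&(V>100)&(S<40); m=cv2.morphologyEx(m.astype(np.uint8),cv2.MORPH_CLOSE,np.ones((5,5)))
cs,_=cv2.findContours(m,cv2.RETR_EXTERNAL,cv2.CHAIN_APPROX_NONE); c=max(cs,key=cv2.contourArea)
b=cv2.boxPoints(cv2.minAreaRect(c)); P=np.array([onplane('top',*x,.02) for x in b]); print(b,np.round(P,4),[np.linalg.norm(P[i]-P[i-1]) for i in range(4)],P.mean(0))
for n,u,v,z in(('vial',309,291,.044),('carton',202,258,.024)): print(n,onplane('top',u,v,z))
```

```text
orange
[336.7 103.8] 24.4 [0.7692 0.0897 0.037 ] diam 0.10848804970279316 depthz 0.03462195917869404
[190.4 216.2] 13.7 [0.5228 0.4162 0.037 ] diam 0.05893388081811921 depthz 0.016102231261844846
[254.3 243.2] 17.5 [0.462  0.2796 0.037 ] diam 0.07448129926369519 depthz 0.03762751794363428
green [284.1 211.2] [264 192  41  39 159] [0.5317 0.2134 0.02  ]
blue [282.8 293.5] [275 285  17  18 234] [0.3556 0.2212 0.014 ]
[[221.19846 189.1751 ]
 [308.2335  183.7354 ]
 [314.15176 278.42804]
 [227.11673 283.86774]] [[0.5839 0.3509 0.02  ]
 [0.5918 0.1584 0.02  ]
 [0.3858 0.1536 0.02  ]
 [0.378  0.3395 0.02  ]] [np.float64(0.20622017303732584), np.float64(0.19268819799874587), np.float64(0.20609849082462825), np.float64(0.18602978485676708)] [0.48486405 0.25057724 0.02      ]
vial [0.36020698 0.16764911 0.044     ]
carton [0.43360962 0.39270234 0.024     ]
```

View pics/crop0.png

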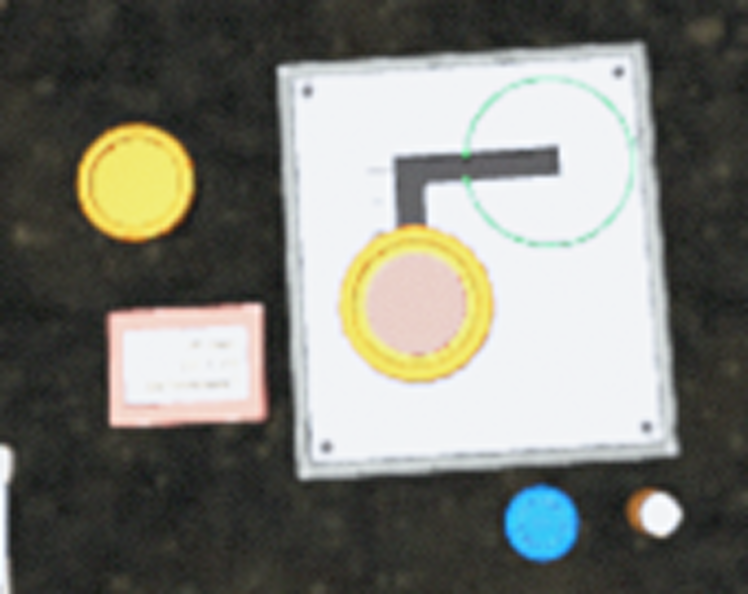

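The crop confirms it: an orange ring with the pink dish inside, 74 mm across, standing on the stage at crop (416,303). The slot corner is at crop (411,168) and the ring centre at (550,161). I'll work out the stage frame from these.

```bash
cat >> h.py <<'E'
def tool():
    from scipy.spatial.transform import Rotation as R
    s=manip.get_state(); return s,np.array(s['ee_pos']),R.from_quat(s['ee_rot']).as_matrix()
E
python3 - <<'E'
from h import *
g=lambda u,v:onplane('top',160+u/4.4-.4,175+v/4.4-.4,.02)[:2]
C=g(411,168);E=g(550,161);e=(E-C);print('corner',C,'end',E,np.linalg.norm(e))
a=[g(278,66),g(643,43),g(679,453),g(298,478)]
for i in range(4): v=a[i]-a[i-1]; print(np.linalg.norm(v),np.degrees(np.arctan2(v[1],v[0])))
print('centre',np.mean(a,0))
yaw=np.arctan2(e[0],-e[1]); print('yaw',np.degrees(yaw))
car=np.array([.462,.2796]); print('carrier in leg',(car-C)@[np.cos(yaw),np.sin(yaw)],(car-C)@[-np.sin(yaw),np.cos(yaw)])
s,p,R=tool()
back=C*0+car-.075*np.array([np.cos(yaw),np.sin(yaw)])
ang=np.degrees(np.arctan2(R[1,1],R[0,1])); print('tool y ang',ang,'spin',np.radians(ang-90)-yaw)
d=np.array([*back,.15])-p; print('back',back,'shift tool now',R.T@d)
E
```

```text
corner [0.52972849 0.28150477] end [0.53176178 0.21229403] 0.06924060649442085
0.20372955633310127 2.3612088723307907
0.18363177341502013 -87.59993339894241
0.20313297944676714 -177.20494423737225
0.18517127782047305 92.58613907820872
centre [0.48506676 0.25108327]
yaw 1.6827588864898722
carrier in leg -0.06775522014200741 8.492788022857844e-05
tool y ang 67.20926316914354 spin -0.427143079740425
back [0.38703234 0.27739759] shift tool now [-0.24931077 -0.21879025  0.09123874]
```

jog_arm(series=[{"x": -0.025,"y": -0.022},{"x": -0.025,"y": -0.022},{"x": -0.025,"y": -0.022},{"x": -0.025,"y": -0.022},{"x": -0.025,"y": -0.022},{"x": -0.025,"y": -0.022},{"x": -0.025,"y": -0.022},{"x": -0.025,"y": -0.022},{"x": -0.025,"y": -0.022},{"x": -0.025,"y": -0.022}], hand=255)

```text
validation failed for argument at $.se...
```

jog_arm(series=[{"spin": -0.11},{"spin": -0.11},{"spin": -0.11},{"spin": -0.11},{"z": 0.02},{"z": 0.02},{"z": 0.02},{"z": 0.02},{},{}])

```text
validation failed for argument at $.se...
```

Run:
```python
from h import *
im,_=snap('scene');jm,_=snap('top')
cv2.imwrite('pics/a1.png',np.hstack([cv2.resize(im[130:270,190:350,::-1],None,fx=2.5,fy=2.5),cv2.resize(jm[170:310,190:350,::-1],None,fx=2.5,fy=2.5)]))
s,p,R=tool(); print(s['t'],p,s['joint_pos'],s['gripper_width'],np.degrees(np.arctan2(R[1,1],R[0,1])),s['force'])
```

```text
0.2 [0.242034   0.57594695 0.24114794] [-1.2411878   0.41160508 -0.01273347  1.59666479  0.0056042   1.13429345
 -0.08222216] 0.08748716413628738 67.2085085738618 [-0.99273414  0.15598056  0.56951007]
```

View pics/a1.png

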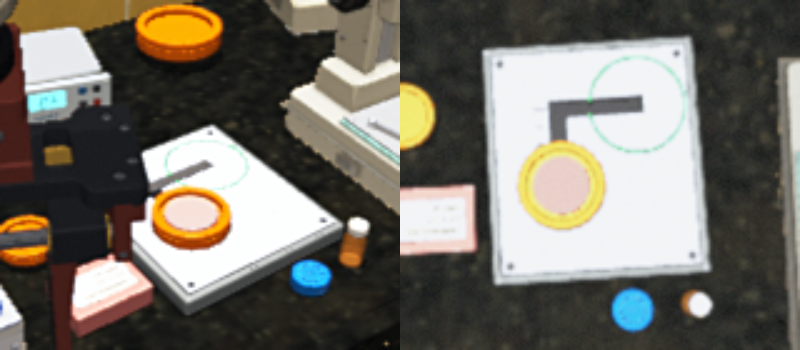

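The arm has not moved, because both calls were refused in validation. The picture still shows the carrier at (190,217) on the left side and (562,184) on the right. I'll give every field in every row.

jog_arm(series=[{"x": -0.025,"y": -0.022,"z": 0,"spin": 0},{"x": -0.025,"y": -0.022,"z": 0,"spin": 0},{"x": -0.025,"y": -0.022,"z": 0,"spin": 0},{"x": -0.025,"y": -0.022,"z": 0,"spin": 0},{"x": -0.025,"y": -0.022,"z": 0,"spin": 0},{"x": -0.025,"y": -0.022,"z": 0,"spin": 0},{"x": -0.025,"y": -0.022,"z": 0,"spin": 0},{"x": -0.025,"y": -0.022,"z": 0,"spin": 0},{"x": -0.025,"y": -0.022,"z": 0,"spin": 0},{"x": -0.025,"y": -0.022,"z": 0,"spin": 0}], hand=255)

```text
t: 1.03
ee_pos: [0.3878, 0.2749, 0.2417]
ee_rot: [0.198, 0.98, 0.0, 0.0]
force: [0.3, -0.4, 0.1]
gripper_width: 0.0247
grip_force: 0.0
```

jog_arm(series=[{"x": 0,"y": 0,"z": 0,"spin": -0.11},{"x": 0,"y": 0,"z": 0,"spin": -0.11},{"x": 0,"y": 0,"z": 0,"spin": -0.11},{"x": 0,"y": 0,"z": 0,"spin": -0.11},{"x": 0,"y": 0,"z": 0.02,"spin": 0},{"x": 0,"y": 0,"z": 0.02,"spin": 0},{"x": 0,"y": 0,"z": 0.02,"spin": 0},{"x": 0,"y": 0,"z": 0.02,"spin": 0},{"x": 0,"y": 0,"z": 0.02,"spin": 0},{"x": 0,"y": 0,"z": 0,"spin": 0}])

```text
t: 1.87
ee_pos: [0.3856, 0.2752, 0.1386]
ee_rot: [-0.021, 1.0, -0.002, -0.002]
force: [-0.5, 0.0, -0.0]
gripper_width: 0.0003
grip_force: 0.0
```

Run:
```python
from h import *
im,_=snap('scene');jm,_=snap('top')
cv2.imwrite('pics/a2.png',np.hstack([cv2.resize(im[130:270,190:350,::-1],None,fx=2.5,fy=2.5),cv2.resize(jm[170:310,190:350,::-1],None,fx=2.5,fy=2.5)]))
s,p,R=tool(); print(s['t'],p,s['joint_pos'],s['gripper_width'],np.degrees(np.arctan2(R[1,1],R[0,1])),s['force'])
```

```text
1.9667 [0.38713004 0.27630019 0.14156732] [-0.78600757  0.28091517  0.07623672  2.06212245 -0.02936674  0.80107888
  0.92067733] 0.00031408465487365233 92.41542824343257 [-0.08939052 -0.2697754   0.46436706]
```

View pics/a2.png

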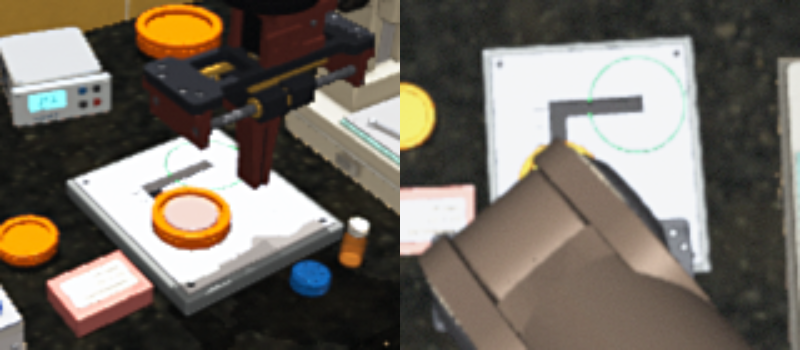

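The left side shows the closed fingertips at (258,180), hanging behind the carrier at (190,217), with straight slim fingers. The right side is hidden by the arm. The pose is as wanted, so I go down behind the carrier.

jog_arm(series=[{"x": 0,"y": 0,"z": 0.02,"spin": 0},{"x": 0,"y": 0,"z": 0.02,"spin": 0},{"x": 0,"y": 0,"z": 0.02,"spin": 0},{"x": 0,"y": 0,"z": 0.015,"spin": 0},{"x": 0,"y": 0,"z": 0.012,"spin": 0},{"x": 0,"y": 0,"z": 0.01,"spin": 0},{"x": 0,"y": 0,"z": 0,"spin": 0},{"x": -0.01,"y": 0,"z": 0,"spin": 0},{"x": -0.01,"y": 0,"z": 0,"spin": 0},{"x": 0,"y": 0,"z": 0,"spin": 0}])

```text
t: 2.8
ee_pos: [0.4109, 0.2781, 0.046]
ee_rot: [-0.02, 1.0, 0.001, 0.002]
force: [-0.7, 0.5, 0.4]
gripper_width: 0.0005
grip_force: 0.0
```

jog_arm(series=[{"x": -0.003,"y": 0,"z": 0.001,"spin": 0},{"x": -0.004,"y": 0,"z": 0,"spin": 0},{"x": -0.005,"y": 0,"z": 0,"spin": 0},{"x": -0.005,"y": 0,"z": 0,"spin": 0},{"x": -0.005,"y": 0,"z": 0,"spin": 0},{"x": -0.005,"y": 0,"z": 0,"spin": 0},{"x": -0.005,"y": 0,"z": 0,"spin": 0},{"x": -0.005,"y": 0,"z": 0,"spin": 0},{"x": -0.005,"y": 0,"z": 0,"spin": 0},{"x": -0.005,"y": 0,"z": 0,"spin": 0}])

```text
t: 3.63
ee_pos: [0.4507, 0.28, 0.0435]
ee_rot: [-0.022, 1.0, -0.0, -0.003]
force: [-13.0, 2.1, 10.6]
gripper_width: 0.0006
grip_force: 6.4
```

Run:
```python
from h import *
im,_=snap('scene');jm,_=snap('top')
cv2.imwrite('pics/a3.png',np.hstack([cv2.resize(im[130:270,190:350,::-1],None,fx=2.5,fy=2.5),cv2.resize(jm[170:310,190:350,::-1],None,fx=2.5,fy=2.5)]))
s,p,R=tool(); print(s['t'],p,np.degrees(np.arctan2(R[1,1],R[0,1])),s['force'])
```

```text
3.7333 [0.45212027 0.27996151 0.04358016] 92.5000403113775 [-8.08932743  1.06834876  4.71574939]
```

View pics/a3.png

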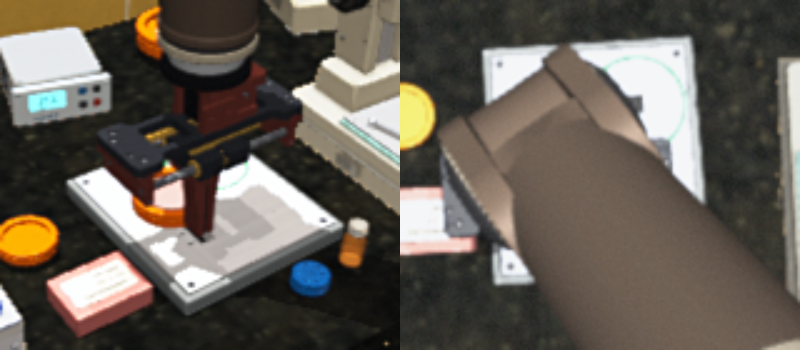

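The carrier has moved on with the fingertips at (203,235), and it is partly hidden at (165,205) on the left side. The upward force suggests rubbing, so I'll back off, rise slightly and then continue gently.

jog_arm(series=[{"x": 0.005,"y": 0,"z": 0,"spin": 0},{"x": 0.003,"y": 0,"z": 0,"spin": 0},{"x": 0,"y": 0,"z": -0.001,"spin": 0},{"x": 0,"y": 0,"z": 0,"spin": 0},{"x": -0.003,"y": 0,"z": 0,"spin": 0},{"x": -0.004,"y": 0,"z": 0,"spin": 0},{"x": -0.003,"y": 0,"z": 0,"spin": 0},{"x": -0.003,"y": 0,"z": 0,"spin": 0},{"x": -0.003,"y": 0,"z": 0,"spin": 0},{"x": -0.003,"y": 0,"z": 0,"spin": 0}])

```text
t: 4.57
ee_pos: [0.462, 0.2803, 0.0444]
ee_rot: [-0.022, 1.0, -0.0, -0.003]
force: [-12.5, 0.5, 9.0]
gripper_width: 0.0001
grip_force: 6.3
```

jog_arm(series=[{"x": -0.001,"y": 0,"z": -0.0003,"spin": 0},{"x": -0.001,"y": 0,"z": -0.0003,"spin": 0},{"x": -0.001,"y": 0,"z": -0.0003,"spin": 0},{"x": -0.001,"y": 0,"z": 0,"spin": 0},{"x": -0.001,"y": 0,"z": 0,"spin": 0},{"x": -0.001,"y": 0,"z": 0,"spin": 0},{"x": -0.001,"y": 0,"z": 0,"spin": 0},{"x": -0.001,"y": 0,"z": 0,"spin": 0},{"x": -0.001,"y": 0,"z": 0,"spin": 0},{"x": -0.001,"y": 0,"z": 0,"spin": 0}])

```text
t: 5.4
ee_pos: [0.4755, 0.28, 0.0456]
ee_rot: [-0.021, 1.0, -0.0, -0.0]
force: [-4.2, 0.1, -1.8]
gripper_width: 0.0009
grip_force: 1.9
```

jog_arm(series=[{"x": -0.001,"y": 0,"z": 0,"spin": 0},{"x": -0.001,"y": 0,"z": 0,"spin": 0},{"x": -0.001,"y": 0,"z": 0,"spin": 0},{"x": -0.001,"y": 0,"z": 0,"spin": 0},{"x": -0.0005,"y": 0,"z": 0,"spin": 0},{"x": -0.0005,"y": 0,"z": 0,"spin": 0},{"x": -0.0005,"y": 0,"z": 0,"spin": 0},{"x": 0,"y": 0,"z": 0,"spin": 0},{"x": 0,"y": 0,"z": 0,"spin": 0},{"x": 0,"y": 0,"z": 0,"spin": 0}])

```text
t: 6.23
ee_pos: [0.4809, 0.2805, 0.0456]
ee_rot: [-0.021, 1.0, 0.0, 0.0]
force: [-3.4, 1.0, -2.4]
gripper_width: 0.0004
grip_force: 1.8
```

```bash
cat >> h.py <<'E'
def carrier(n):
    im,d=snap(n); hsv=cv2.cvtColor(im,cv2.COLOR_RGB2HSV); H,S,V=[hsv[...,i].astype(int) for i in range(3)]
    m=(H>8)&(H<32)&(S>130)&(V>110); vs,us=np.nonzero(m)
    P=np.array([bydepth(n,u,v,d) for u,v in zip(us,vs)])
    k=(P[:,0]>.4)&(P[:,0]<.6)&(P[:,1]>.15)&(P[:,1]<.34)&(P[:,2]>.018)&(P[:,2]<.055)
    # top-rim points only: outer-edge circle fit with fixed radius by least squares
    P=P[k]; T=P[P[:,2]>.0345]
    from scipy.optimize import least_squares
    hull=cv2.convexHull(T[:,:2].astype(np.float32))[:,0]
    f=least_squares(lambda c:np.clip(np.hypot(*(T[:,:2]-c).T)-.038,0,1)*3+np.clip(.030-np.hypot(*(T[:,:2]-c).T),0,1)*3,T[:,:2].mean(0))
    return im,f.x,len(T),np.percentile(P[:,2],[90,99])
E
python3 - <<'E'
from h import *
im,c,n,z=carrier('scene'); print('scene',c,n,z)
im2,c,n,z=carrier('top'); print('top',c,n,z)
s,p,R=tool(); print(s['t'],p,s['force'])
E
```

```text
Traceback (most recent call last):
  File "h.py", line 20, in carrier
    P=np.array([bydepth(n,u,v,d) for u,v in zip(us,vs)])
                ~~~~~~~^^^^^^^^^
  File "h.py", line 13, in bydepth
    o,d=ray(n,u,v); return o+d*D[int(v),int(u)]
        ~~~^^^^^^^
  File "h.py", line 6, in ray
    I=manip.camera_info(n); f=192/np.tan(np.radians(I['vfov'])/2)
ValueError: time passes only in moves, steps and waits
```

jog_arm(series=[{"x": -0.0005,"y": 0,"z": 0,"spin": 0},{"x": -0.0005,"y": 0,"z": 0,"spin": 0},{"x": -0.0005,"y": 0,"z": 0,"spin": 0},{"x": -0.0005,"y": 0,"z": 0,"spin": 0},{"x": 0,"y": 0,"z": 0,"spin": 0},{"x": 0,"y": 0,"z": 0,"spin": 0},{"x": 0,"y": 0,"z": 0,"spin": 0},{"x": 0,"y": 0,"z": 0,"spin": 0},{"x": 0,"y": 0,"z": 0,"spin": 0},{"x": 0,"y": 0,"z": 0,"spin": 0}])

```text
t: 7.12
ee_pos: [0.4829, 0.2806, 0.0456]
ee_rot: [-0.021, 1.0, 0.0, 0.0]
force: [-3.4, -0.3, -1.9]
gripper_width: 0.0002
grip_force: 1.7
```

```bash
python3 - <<'E'
s=open('h.py').read()
s=s.replace("    I=manip.camera_info(n); f=","    I=INF.setdefault(n,None) or INF.update({n:manip.camera_info(n)}) or INF[n]; f=").replace("def snap","INF={}\ndef snap")
open('h.py','w').write(s)
E
python3 - <<'E'
from h import *
im,c,n,z=carrier('scene'); print('scene',c,n,z)
cv2.imwrite('pics/a4.png',cv2.resize(im[130:270,190:350,::-1],None,fx=4,fy=4))
s,p,R=tool(); print(s['t'],p,s['force'])
E
```

```text
scene [0.53193058 0.28131769] 69 [0.03821358 0.03960487]
7.1667 [0.48293754 0.28063247 0.04558986] [-2.68902944  1.60861049 -2.13920595]
```

View pics/a4.png

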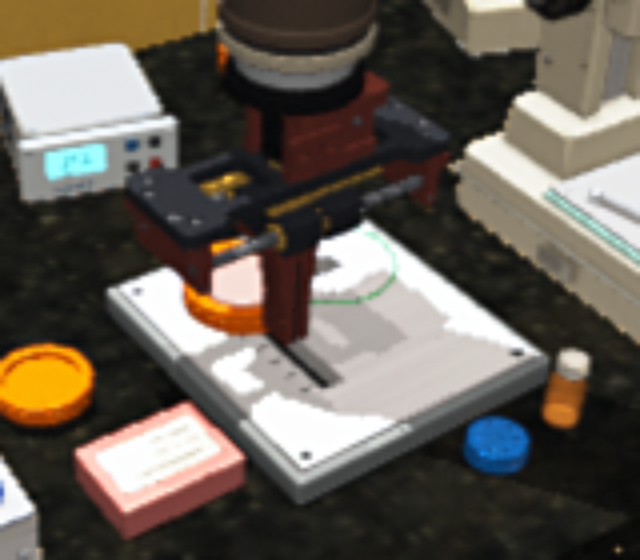

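The carrier, at crop (240,285), is near the corner, flat, with the tip behind it at (285,330). I'll nudge it until it touches the end wall.

jog_arm(series=[{"x": -0.0005,"y": 0,"z": 0,"spin": 0},{"x": -0.0005,"y": 0,"z": 0,"spin": 0},{"x": -0.0005,"y": 0,"z": 0,"spin": 0},{"x": 0,"y": 0,"z": 0,"spin": 0},{"x": 0,"y": 0,"z": 0,"spin": 0},{"x": 0,"y": 0,"z": 0,"spin": 0},{"x": 0,"y": 0,"z": 0,"spin": 0},{"x": 0,"y": 0,"z": 0,"spin": 0},{"x": 0,"y": 0,"z": 0,"spin": 0},{"x": 0,"y": 0,"z": 0,"spin": 0}])

```text
t: 8.0
ee_pos: [0.4836, 0.2806, 0.0455]
ee_rot: [-0.021, 1.0, -0.0, -0.001]
force: [-5.0, -0.0, 0.8]
gripper_width: 0.0005
grip_force: 3.1
```

It has stopped against the corner wall. Now I back off, rise, cross over to the +y side and go down there.

jog_arm(series=[{"x": 0.006,"y": 0,"z": 0,"spin": 0},{"x": 0.012,"y": 0,"z": 0,"spin": 0},{"x": 0.004,"y": 0,"z": -0.015,"spin": 0},{"x": 0,"y": 0,"z": -0.02,"spin": 0},{"x": 0,"y": 0,"z": -0.025,"spin": 0},{"x": 0,"y": 0.015,"z": 0,"spin": 0},{"x": -0.01,"y": 0.02,"z": 0,"spin": 0},{"x": -0.02,"y": 0.02,"z": 0,"spin": 0},{"x": -0.02,"y": 0.02,"z": 0,"spin": 0},{"x": -0.02,"y": 0,"z": 0,"spin": 0}])

```text
t: 8.83
ee_pos: [0.5295, 0.3635, 0.1061]
ee_rot: [-0.023, 1.0, 0.002, 0.001]
force: [-0.9, 0.5, -0.4]
gripper_width: 0.0005
grip_force: 0.0
```

Run:
```python
from h import *
im,c,n,z=carrier('scene'); print('scene',c,n,z)
s,p,R=tool(); print(s['t'],p,s['force'],R.T@(np.array([.5285,.354,.0445])-p))
```

```text
scene [0.53212205 0.28117237] 200 [0.03821707 0.03983698]
8.8833 [0.53418028 0.36032022 0.10602048] [ 3.32115635 -0.09473539 -0.22981392] [ 0.00630947 -0.00622439  0.06146892]
```

jog_arm(series=[{"x": 0,"y": 0,"z": 0,"spin": 0},{"x": 0.003,"y": 0,"z": 0,"spin": 0},{"x": 0,"y": 0,"z": 0.02,"spin": 0},{"x": 0,"y": 0,"z": 0.02,"spin": 0},{"x": 0,"y": 0,"z": 0.015,"spin": 0},{"x": 0,"y": 0,"z": 0.006,"spin": 0},{"x": 0,"y": 0,"z": 0,"spin": 0},{"x": 0,"y": 0,"z": 0,"spin": 0},{"x": 0,"y": 0,"z": 0,"spin": 0},{"x": 0,"y": 0,"z": 0,"spin": 0}])

```text
t: 9.72
ee_pos: [0.5266, 0.3579, 0.0458]
ee_rot: [-0.021, 1.0, 0.001, 0.001]
force: [-0.1, 0.5, -0.2]
gripper_width: 0.0002
grip_force: 0.0
```

jog_arm(series=[{"x": -0.002,"y": -0.006,"z": 0,"spin": 0},{"x": 0,"y": -0.006,"z": 0,"spin": 0},{"x": 0,"y": -0.006,"z": 0,"spin": 0},{"x": 0,"y": -0.004,"z": 0,"spin": 0},{"x": 0,"y": -0.003,"z": 0,"spin": 0},{"x": 0,"y": -0.002,"z": 0,"spin": 0},{"x": 0,"y": -0.002,"z": 0,"spin": 0},{"x": 0,"y": -0.002,"z": 0,"spin": 0},{"x": 0,"y": -0.002,"z": 0,"spin": 0},{"x": 0,"y": -0.002,"z": 0,"spin": 0}])

```text
t: 10.55
ee_pos: [0.5294, 0.324, 0.0446]
ee_rot: [-0.022, 1.0, 0.001, 0.0]
force: [1.0, 4.1, -1.7]
gripper_width: 0.0004
grip_force: 2.0
```

jog_arm(series=[{"x": 0,"y": -0.002,"z": 0,"spin": 0},{"x": 0,"y": -0.003,"z": 0,"spin": 0},{"x": 0,"y": -0.003,"z": 0,"spin": 0},{"x": 0,"y": -0.003,"z": 0,"spin": 0},{"x": 0,"y": -0.003,"z": 0,"spin": 0},{"x": 0,"y": -0.003,"z": 0,"spin": 0},{"x": 0,"y": -0.003,"z": 0,"spin": 0},{"x": 0,"y": -0.003,"z": 0,"spin": 0},{"x": 0,"y": -0.003,"z": 0,"spin": 0},{"x": 0,"y": -0.002,"z": 0,"spin": 0}])

```text
t: 11.38
ee_pos: [0.5307, 0.2941, 0.0446]
ee_rot: [-0.021, 1.0, -0.0, -0.0]
force: [-0.2, 4.3, -2.5]
gripper_width: 0.0006
grip_force: 2.1
```

Run:
```python
from h import *
im,c,n,z=carrier('scene'); print('scene',c,n,z)
cv2.imwrite('pics/a5.png',cv2.resize(im[130:270,190:350,::-1],None,fx=4,fy=4))
s,p,R=tool(); print(s['t'],p,s['force'])
```

```text
scene [0.53192521 0.24952726] 147 [0.03814927 0.03947089]
11.4333 [0.53079226 0.29370524 0.04456423] [-0.17255822  3.89128792 -0.41893925]
```

View pics/a5.png

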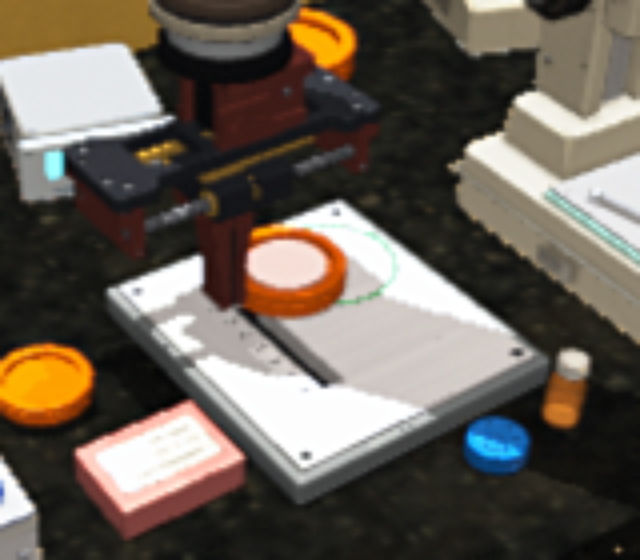

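The carrier, at crop (295,270), is running flat along the second leg towards the ring, with the tip at (225,300). I keep pushing.

jog_arm(series=[{"x": 0,"y": -0.003,"z": 0,"spin": 0},{"x": 0,"y": -0.003,"z": 0,"spin": 0},{"x": 0,"y": -0.003,"z": 0,"spin": 0},{"x": 0,"y": -0.003,"z": 0,"spin": 0},{"x": 0,"y": -0.003,"z": 0,"spin": 0},{"x": 0,"y": -0.003,"z": 0,"spin": 0},{"x": 0,"y": -0.002,"z": 0,"spin": 0},{"x": 0,"y": -0.002,"z": 0,"spin": 0},{"x": 0,"y": -0.001,"z": 0,"spin": 0},{"x": 0,"y": -0.001,"z": 0,"spin": 0}])

```text
t: 12.27
ee_pos: [0.5318, 0.2705, 0.0446]
ee_rot: [-0.021, 1.0, 0.0, -0.0]
force: [-0.2, 4.3, -0.8]
gripper_width: 0.0007
grip_force: 2.2
```

jog_arm(series=[{"x": 0,"y": -0.0008,"z": 0,"spin": 0},{"x": 0,"y": -0.0008,"z": 0,"spin": 0},{"x": 0,"y": -0.0008,"z": 0,"spin": 0},{"x": 0,"y": -0.0008,"z": 0,"spin": 0},{"x": 0,"y": -0.0008,"z": 0,"spin": 0},{"x": 0,"y": 0,"z": 0,"spin": 0},{"x": 0,"y": 0,"z": 0,"spin": 0},{"x": 0,"y": 0,"z": 0,"spin": 0},{"x": 0,"y": 0,"z": 0,"spin": 0},{"x": 0,"y": 0,"z": 0,"spin": 0}])

```text
t: 13.1
ee_pos: [0.5319, 0.2664, 0.0445]
ee_rot: [-0.021, 1.0, -0.0, -0.0]
force: [-0.5, 2.5, 0.1]
gripper_width: 0.0004
grip_force: 1.6
```

Run:
```python
from h import *
im,c,n,z=carrier('scene'); print('scene',c,n,z)
s,p,R=tool(); print(s['t'],p,s['force'])
```

```text
scene [0.53291245 0.22185864] 132 [0.03854229 0.03969704]
13.15 [0.53193746 0.26643417 0.04454753] [-0.39116227  3.72119353  0.02172116]
```

jog_arm(series=[{"x": 0,"y": -0.001,"z": 0,"spin": 0},{"x": 0,"y": -0.001,"z": 0,"spin": 0},{"x": 0,"y": -0.001,"z": 0,"spin": 0},{"x": 0,"y": -0.0007,"z": 0,"spin": 0},{"x": 0,"y": -0.0007,"z": 0,"spin": 0},{"x": 0,"y": -0.0006,"z": 0,"spin": 0},{"x": 0,"y": 0,"z": 0,"spin": 0},{"x": 0,"y": 0,"z": 0,"spin": 0},{"x": 0,"y": 0,"z": 0,"spin": 0},{"x": 0,"y": 0,"z": 0,"spin": 0}])

```text
t: 13.98
ee_pos: [0.5322, 0.2614, 0.0445]
ee_rot: [-0.021, 1.0, -0.0, -0.0]
force: [-0.2, 3.6, -0.0]
gripper_width: 0.0002
grip_force: 1.8
```

jog_arm(series=[{"x": 0,"y": -0.0006,"z": 0,"spin": 0},{"x": 0,"y": -0.0006,"z": 0,"spin": 0},{"x": 0,"y": -0.0006,"z": 0,"spin": 0},{"x": 0,"y": 0,"z": 0,"spin": 0},{"x": 0,"y": 0,"z": 0,"spin": 0},{"x": 0,"y": 0,"z": 0,"spin": 0},{"x": 0,"y": 0,"z": 0,"spin": 0},{"x": 0,"y": 0,"z": 0,"spin": 0},{"x": 0,"y": 0,"z": 0,"spin": 0},{"x": 0,"y": 0,"z": 0,"spin": 0}])

```text
t: 14.82
ee_pos: [0.5322, 0.2597, 0.0445]
ee_rot: [-0.021, 1.0, -0.0, -0.0]
force: [-0.6, 3.9, 0.1]
gripper_width: 0.0008
grip_force: 2.0
```

jog_arm(series=[{"x": 0,"y": -0.0006,"z": 0,"spin": 0},{"x": 0,"y": -0.0006,"z": 0,"spin": 0},{"x": 0,"y": -0.0006,"z": 0,"spin": 0},{"x": 0,"y": 0,"z": 0,"spin": 0},{"x": 0,"y": 0,"z": 0,"spin": 0},{"x": 0,"y": 0,"z": 0,"spin": 0},{"x": 0,"y": 0,"z": 0,"spin": 0},{"x": 0,"y": 0,"z": 0,"spin": 0},{"x": 0,"y": 0,"z": 0,"spin": 0},{"x": 0,"y": 0,"z": 0,"spin": 0}])

```text
t: 15.65
ee_pos: [0.5323, 0.2589, 0.0446]
ee_rot: [-0.021, 1.0, 0.001, 0.0]
force: [0.2, 6.2, -1.4]
gripper_width: 0.0004
grip_force: 3.3
```

jog_arm(series=[{"x": 0,"y": -0.0005,"z": 0,"spin": 0},{"x": 0,"y": -0.0005,"z": 0,"spin": 0},{"x": 0,"y": -0.0003,"z": 0,"spin": 0},{"x": 0,"y": 0,"z": 0,"spin": 0},{"x": 0,"y": 0,"z": 0,"spin": 0},{"x": 0,"y": 0,"z": 0,"spin": 0},{"x": 0,"y": 0,"z": 0,"spin": 0},{"x": 0,"y": 0,"z": 0,"spin": 0},{"x": 0,"y": 0,"z": 0,"spin": 0},{"x": 0,"y": 0,"z": 0,"spin": 0}])

```text
t: 16.48
ee_pos: [0.5323, 0.2588, 0.0447]
ee_rot: [-0.022, 1.0, 0.001, 0.0]
force: [-0.4, 9.4, -2.0]
gripper_width: 0.0005
grip_force: 4.6
```

It has stopped: the force is rising with no further motion, so the carrier is home. I retreat.

jog_arm(series=[{"x": 0,"y": 0.003,"z": 0,"spin": 0},{"x": 0,"y": 0.008,"z": 0,"spin": 0},{"x": 0,"y": 0.012,"z": 0,"spin": 0},{"x": 0,"y": 0.01,"z": -0.015,"spin": 0},{"x": 0,"y": 0,"z": -0.03,"spin": 0},{"x": 0,"y": 0,"z": -0.035,"spin": 0},{"x": 0,"y": 0.02,"z": -0.03,"spin": 0},{"x": 0,"y": 0.035,"z": 0,"spin": 0},{"x": 0,"y": 0.035,"z": 0,"spin": 0},{"x": 0,"y": 0.02,"z": 0,"spin": 0}])

```text
t: 17.32
ee_pos: [0.5251, 0.4043, 0.1556]
ee_rot: [-0.022, 1.0, 0.001, 0.0]
force: [-0.6, 0.5, -0.2]
gripper_width: 0.0004
grip_force: 0.0
```

jog_arm(series=[{"x": 0.03,"y": 0.02,"z": 0,"spin": 0},{"x": 0.03,"y": 0.02,"z": 0,"spin": 0},{"x": 0.03,"y": 0.02,"z": 0,"spin": 0},{"x": 0.03,"y": 0,"z": 0,"spin": 0},{"x": 0,"y": 0,"z": 0,"spin": 0},{"x": 0,"y": 0,"z": 0,"spin": 0},{"x": 0,"y": 0,"z": 0,"spin": 0},{"x": 0,"y": 0,"z": 0,"spin": 0},{"x": 0,"y": 0,"z": 0,"spin": 0},{"x": 0,"y": 0,"z": 0,"spin": 0}])

```text
t: 18.15
ee_pos: [0.4051, 0.4539, 0.1544]
ee_rot: [-0.02, 1.0, -0.0, 0.0]
force: [-0.4, 0.4, 0.7]
gripper_width: 0.0008
grip_force: 0.0
```

Run:
```python
from h import *
im,c,n,z=carrier('scene'); print('scene',c,n,z)
jm,c,n,z=carrier('top'); print('top',c,n,z)
cv2.imwrite('pics/a6.png',np.hstack([cv2.resize(im[130:270,190:350,::-1],None,fx=2.5,fy=2.5),cv2.resize(jm[170:310,190:350,::-1],None,fx=2.5,fy=2.5)]))
s,p,R=tool(); print(s['t'],p,s['force'])
```

```text
scene [0.53294165 0.21343936] 186 [0.03834457 0.03989845]
top [0.53217129 0.2138284 ] 271 [0.03937415 0.04112539]
18.25 [0.40463684 0.45404774 0.15439902] [-0.61686615 -0.03028543 -0.20290647]
```

View pics/a6.png

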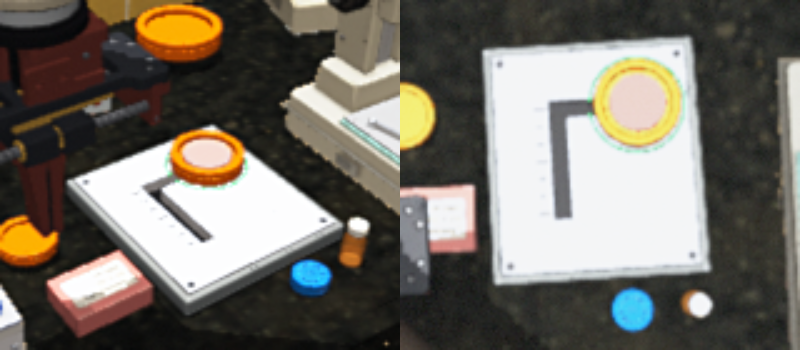

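The carrier sits flat inside the green ring, at (207,158) in the left picture and (637,102) in the right. The vial, carton and cap have not moved, and the arm is clear.

```bash
python3 -c "
from plant import manip
print(manip.hand_in())"
```

```text
the job is handed in; nothing more can be done
None
```

I pushed the carrier round the corner to the end of the second leg and handed the job in at about 18 s; it sits flat inside the green ring, and the vial, carton and cap have not moved.

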